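# Clear the pod box lid and hold it open

### The arm

A 6-joint arm with a two-finger parallel gripper is mounted at the origin on a cart in front of the work surface, level with it; the furniture and walls round the work are solid. World frame = base frame: x ahead of the robot, y to its left, z up, the work surface at z = 0. Lengths are in m, angles in rad, forces in N, time in s.
With the tool pointing down it reaches from about 0.35 to 0.95 m from the base axis. Payload 17.4 kg.
Tool frame: the origin (TCP) lies where the fingers leave the gripper's body, on its centre line; the fingertips stand 84 mm ahead of it and the grasp point (between the pads) lies 65 mm ahead of it; z points along the fingers, y is the line along which they close (so a half turn about z gives the same grasp; the last joint's range is limited). The gripper opens to 93 mm and grips with 3 to 60 N. Pads are 15 mm wide; open, the fingers measure 128 mm over their backs; the gripper's body (75 mm by 188 mm) begins 65 mm behind the grasp point.
Start: joints at [-1.209, 0.116, 1.442, -0, 1.584, -0.038], TCP at [0.263, -0.622, 0.303] pointing down, gripper open.
Joint ranges: [-2.83, 2.83], [-0.83, 2.19], [0.07, 2.5], [-1.14, 4.28], [0.01, 3], [-2.97, 2.97]. Speed limits (rad/s): [1.89, 1.89, 2.22, 3.14, 3.14, 3.14].

### API

Orientations are given as a unit quaternion [x, y, z, w].
In Python, from station import env gives the robot as it stands.
- The arm moves only by the shell command python3 drive.py 'ROWS' [OPENING] [FORCE]. ROWS is a JSON list of rows, 1 to 12 of them, each of 4 numbers: dx, dy, dz in m, then a turn about the tool's z in rad; each row shifts and turns the commanded pose from where the row before left it, along the tool's axes as they then stand; what a row does not reach is not made up. A row lasts 1/12 s, in which the tool goes at most 0.0417 m and 0.125 rad, less where a joint would pass 70% of its speed; a pose out of reach is approached as far as the arm can. OPENING is the opening from 0.0 (shut) to 1.0 (fully open), set as the command begins (- or left out keeps the last). The fingers move at their own pace and stop on an object; FORCE is the grip in N (left out, the last holds). Time passes only in rows, so rows that do not move let the fingers close. It prints the time, the measured TCP pose, the force, the opening and the grip force at its end.
- env.read_state(): the state, without advancing time (a new reading comes with each control period).
- env.camera(name): name is "scene" or "side" or "wrist"; returns the picture (400x640x3 uint8, red, green, blue); there is no depth.
- env.camera_model(name): a dict with "fx", "fy", "cx", "cy" (pixels), "k1" (the pictures are not rectified: a ray, as slopes to the right and down, at radius r is drawn at 1 + k1 r^2 times it, then the intrinsics apply), "eye" and "attitude" of the camera in the world; the wrist camera has in their place "mount" (4x4, takes a point from camera to tool coordinates, whose origin is the TCP and whose axes are the flange's). Camera axes: x right, y down, z forward; pixel columns grow to the right and rows downward; lengths in m; the calibration is good to about 2 mm. A picture is of the moment at which its call begins: read the wrist's pose just before it. camera_model takes no time and is no camera call.
- env.job_done(): hands the job in; it is judged then, once.
The state is a dict: "clock": time; "joint_pos": joint angles; "joint_vel": joint speeds; "tau": joint torques, N m; "ee_pos": TCP position; "tcp_rot": TCP orientation; "ft_force": force on the tool from outside, world axes, zero at the start; "wrist_torque": the same for the moment, N m; "width": opening from 0.0 (shut) to 1.0 (fully open); "finger_force": force on a finger pad.
Only numpy, scipy, OpenCV 4.12 (cv2) and the standard library are available. Lean on these libraries where they do the work, as an engineer would, in place of code of your own. Each camera call takes 0.05 s, during which the arm holds its last target. There are 200 camera calls.

### The job

I want to refill the wooden coffee-pod box, but walnut shells are lying on its lid. Sweep all three shells off the lid into the grey tray at the hinge end of the box using the wooden scraper block, not the fingers, and put the scraper down on the worktop. Then take the lid by its pull, open it to about 60 degrees from closed and finish still holding it there, because it falls shut by itself; leave the other things on the worktop alone.

Things in the scene. Friction and masses are not known exactly. Their poses are not given: they have to be found in the camera images.
- pod_box: Light wooden box, 170 (x) x 120 (y) x 70 mm high without lid, fixed. Origin: centre of its underside, on the worktop. Its x axis points to the robot's left (yaw about 1.57, within 0.18): the pull is at its -x end, hinge and tray at +x. Some pods are fixed inside. The closed lid is a flat rimless darker plate, 174 x 124 x 10 mm, its top 80 mm above the worktop, 2 mm past the box all round.
- lid (a joint): Opening angle of the box lid, rad: 0 closed and level, grows as the end with the pull rises; 60 degrees = 1.047. Hinged along the box's +x upper edge (the tray's side); stop at 1.75. The lid with its pull weighs 0.2 to 0.4 kg and its hinge is free: let go at 60 degrees it falls shut.
- lid_pull (a point): Centre of the lid's pull: a dark steel round bar, 18 mm across, 30 mm long in the box's y, on a 14 mm wide, 8 mm thick neck at the middle of the lid's -x edge. 26 mm beyond that edge; 75 mm above the worktop when closed, nothing under it. Pinched from above by its flat ends (fingers closing along the box's y) it pivots between the fingers as the lid rises: the gripper may stay upright.
- lid_hinge (a point): Middle of the lid's hinge axis, 85 mm from the box's centre in its +x, 70 mm above the worktop; the axis runs along the box's y. When closed the pull's centre lies 198 mm from it in the box's -x and 5 mm above it.
- scrap_tray: Shallow grey tray, 110 (x) x 140 (y) x 18 mm high, walls and floor 4 mm, fixed on the worktop right beside the box on its hinge side (the robot's left), its centre 143 mm from the box's centre along the box's +x; the gap to the box is 3 mm. Origin: centre of its underside; axes parallel to the box's.
- scraper: Scraper standing on edge on the worktop, right of the box: dark wooden block 114 (x) x 26 (y) mm, 60 mm high in all, with a black rubber lip 120 (x) x 22 (y) x 16 mm along its underside; 80 to 170 g. Origin: centre of its underside; x is its long axis (within 0.3 rad of world x). Gripped from above across its 26 mm thickness.
- shell_a: Brown half walnut shell (one of three alike), a hard dome 26 mm across and 13 mm high, flat side down on the lid at the start, within 42 mm of the box's centre in its x and 36 mm in its y. Origin: centre of its flat underside; about 12 g.
- shell_b: Brown half walnut shell (one of three alike), a hard dome 26 mm across and 13 mm high, flat side down on the lid at the start, within 42 mm of the box's centre in its x and 36 mm in its y. Origin: centre of its flat underside; about 12 g.
- shell_c: Brown half walnut shell (one of three alike), a hard dome 26 mm across and 13 mm high, flat side down on the lid at the start, within 42 mm of the box's centre in its x and 36 mm in its y. Origin: centre of its flat underside; about 12 g.
- salt_shaker: Salt shaker with a grey top, 44x44x90 mm, on the left; to be left alone. Origin: underside.
- mug: Dark blue mug, 73x102x86 mm, at the back right; to be left alone. Origin: underside.
- sugar_jar: Glass jar with a pale lid, 68x68x104 mm, at the back right; to be left alone. Origin: underside.
- cinnamon_jar: Spice jar with a black cap, 44x44x99 mm, at the right edge; to be left alone. Origin: underside.
- pepper_jar: Slim jar with a golden cap, 42x42x106 mm, on the left; to be left alone. Origin: underside.

How it is judged:
By the outcome, as a careful person would: the job done as asked, in the order asked, and still so for the second after the job is handed in, while the arm keeps its last pose, push and grip.
It also fails if it takes over 72 s, if anything falls off the work surface, if the arm or the gripper's body presses on something with over 40 N, if the wrist force passes 120 N, or if a joint passes its speed limit or range.

## Working session

There is one attempt and no reset: what is moved stays moved. The work goes in short steps, Python scripts to look and compute and a shell command to move; the robot and the scene stay as the last step left them, time stands still between calls to the robot, and variables do not carry over. Pictures are saved under pics/ and viewed, at most 10 in all, crops included, and the job is handed in when it is done.

```bash
ls; mkdir -p pics
cat > h.py <<'E'
import numpy as np, cv2
from station import env
from scipy.spatial.transform import Rotation as R
def cam(name):
    s=env.read_state(); m=env.camera_model(name); im=env.camera(name)
    if name=="wrist":
        T=np.eye(4);T[:3,:3]=R.from_quat(s["tcp_rot"]).as_matrix();T[:3,3]=s["ee_pos"]
        M=T@np.array(m["mount"])
        A,e=M[:3,:3],M[:3,3]
    else:
        A=np.array(m["attitude"]);e=np.array(m["eye"])
        if A.shape!=(3,3): A=R.from_quat(A.ravel()).as_matrix()
    return im,(m,A,e)
def ray(c,u,v):
    m,A,e=c
    xd=np.array([(u-m["cx"])/m["fx"],(v-m["cy"])/m["fy"]]);x=xd.copy()
    for _ in range(30): x=xd/(1+m["k1"]*(x@x))
    d=A@np.array([x[0],x[1],1]);return e,d/np.linalg.norm(d)
def onz(c,u,v,z):
    e,d=ray(c,u,v);return e+d*(z-e[2])/d[2]
def tri(rays):
    S=sum(np.eye(3)-np.outer(d,d) for e,d in rays);b=sum((np.eye(3)-np.outer(d,d))@e for e,d in rays)
    p=np.linalg.solve(S,b);return p,[np.linalg.norm(np.cross(p-e,d)) for e,d in rays]
def proj(c,p):
    m,A,e=c;q=A.T@(np.array(p)-e);x=q[:2]/q[2];x=x*(1+m["k1"]*(x@x))
    return np.array([x[0]*m["fx"]+m["cx"],x[1]*m["fy"]+m["cy"]])
def save(n,im): cv2.imwrite("pics/"+n+".png",im[:,:,::-1])
E
python3 - <<'E'
from h import *
for n in("scene","side","wrist"):
    im,c=cam(n);save(n+"0",im);print(n,c[0],c[2])
print(env.read_state())
E
```

```text
drive.py
pics
station.py
scene {'fx': 495.3063524269805, 'fy': 495.3063524269805, 'cx': 318.711707680963, 'cy': 202.01820539841358, 'k1': 0.03298457949257966, 'eye': array([-0.20869715,  0.57301553,  1.17029954]), 'attitude': array([-0.42195775,  0.84105567, -0.29948636,  0.15774961])} [-0.20869715  0.57301553  1.17029954]
side {'fx': 476.5890093555875, 'fy': 476.5890093555875, 'cx': 325.9041073199186, 'cy': 198.94491982816152, 'k1': -0.012153227292192148, 'eye': array([ 0.66363994, -0.96970318,  1.42986217]), 'attitude': array([ 0.94795066,  0.06979408, -0.0237403 , -0.30976559])} [ 0.66363994 -0.96970318  1.42986217]
wrist {'fx': 317.60372907134376, 'fy': 317.60372907134376, 'cx': 319.7781689106647, 'cy': 196.1080026377535, 'k1': -0.02948679077602933, 'mount': array([[ 1.10891658e-03, -9.67450616e-01, -2.53057457e-01,
         7.03659218e-02],
       [ 9.99999302e-01,  1.17626229e-03, -1.14835071e-04,
        -3.49741845e-04],
       [ 4.08759206e-04, -2.53057153e-01,  9.67451244e-01,
        -8.19448215e-02],
       [ 0.00000000e+00,  0.00000000e+00,  0.00000000e+00,
         1.00000000e+00]])} [ 0.32741649 -0.59403411  0.38405642]
{'clock': 0.15, 'joint_pos': array([-1.20879226e+00,  1.16378947e-01,  1.44214395e+00,  1.47545959e-05,
        1.58402957e+00, -3.77891200e-02]), 'joint_vel': array([-0.00155666, -0.00134764, -0.00227251, -0.00055833,  0.00246477,
        0.00021563]), 'tau': array([ 1.59956224e-03, -7.21761060e+01, -6.22950625e+01,  7.79403630e-02,
        2.25203333e-02, -1.12660343e-04]), 'ee_pos': array([ 0.26269613, -0.62167964,  0.30215266]), 'tcp_rot': array([ 9.80086984e-01,  1.98568055e-01, -7.01768154e-05, -4.74809196e-04]), 'ft_force': array([ 0.07511124,  0.169433  , -0.35689727]), 'wrist_torque': array([-0.05989769,  0.00121023,  0.01801548]), 'finger_force': 0.0, 'width': 1.0022963162354512}
```

View pics/scene0.png

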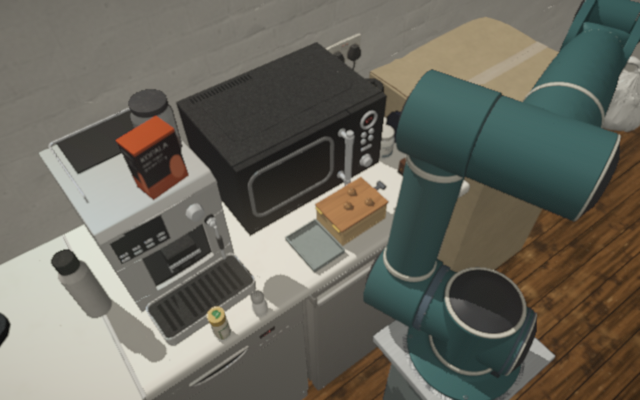

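View pics/side0.png

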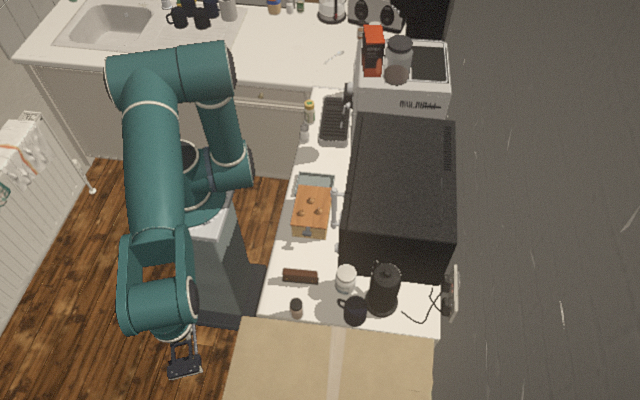

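The side view shows the tray at about (315,182), the box lid with three shells at (312,212), and its pull at (308,232). The scraper is at (300,276), the cinnamon jar at (296,308), the sugar jar at (346,279) and the mug at (355,311). In the scene view the arm hides the scraper, while the lid shows at (352,203) and the tray at (316,245).

Run:
```python
from h import *
im,c=cam("side")
def P(n,u,v,z): print(n,onz(c,u,v,z).round(3))
for n,u,v,z in [("lidBL",302,186,.08),("lidBR",332,187,.08),("lidFL",292,235,.08),("lidFR",327,239,.08),("pull",308,232,.075),("scrL",283,272,.06),("scrR",318,279,.06),("cinn",296,302,.099),("sugar",346,270,.104),("mug",355,303,.086),("tray",315,182,.018),("mwave front bottom",340,265,0.0),("mw top front near",340,250,.25),("edge",262,310,0)]: P(n,u,v,z)
big=cv2.resize(im[150:340,230:420],None,fx=3.1,fy=3.1,interpolation=cv2.INTER_CUBIC);save("sidecrop",big)
```

```text
lidBL [0.423 0.051 0.08 ]
lidBR [0.53  0.063 0.08 ]
lidFL [ 0.426 -0.156  0.08 ]
lidFR [ 0.544 -0.155  0.08 ]
pull [ 0.476 -0.134  0.075]
scrL [ 0.42  -0.285  0.06 ]
scrR [ 0.535 -0.293  0.06 ]
cinn [ 0.486 -0.397  0.099]
sugar [ 0.621 -0.272  0.104]
mug [ 0.661 -0.369  0.086]
tray [0.457 0.124 0.018]
mwave front bottom [ 0.595 -0.201  0.   ]
mw top front near [ 0.601 -0.288  0.25 ]
edge [ 0.371 -0.397  0.   ]
```

View pics/sidecrop.png

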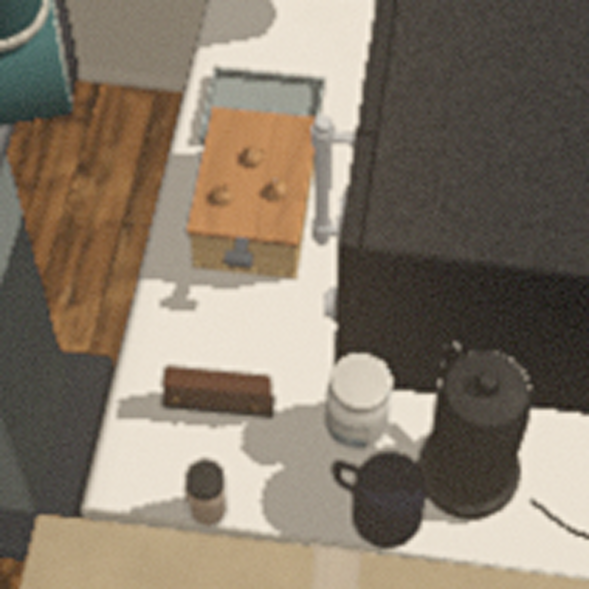

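```bash
python3 drive.py '[[0,0,0,0.1],[0,0,0,0.1],[0,0,0,0.1],[0,0,0,0.099],[0.013,-0.036,0,0],[0.013,-0.036,0,0],[0.013,-0.036,0,0],[0.013,-0.036,0,0],[0.013,-0.036,0,0],[0.013,-0.036,0,0],[0.013,-0.036,0,0],[0.013,-0.036,0,0]]'
python3 drive.py '[[0.013,-0.03,0,0],[0.013,-0.03,-0.01,0],[0.013,-0.03,-0.02,0],[0,0,-0.02,0],[0,0,0,0]]'
python3 - <<'E'
from h import *
im,c=cam("wrist");save("w1",im);im,cs=cam("scene");save("s1",im)
print(env.read_state()["joint_pos"])
_,cd=cam("side")
k=lambda u,v:(230+u/3.1,150+v/3.1)
for a,b in [((322,125),(345,133)),((322,235),(350,180)),]:
  print(tri([ray(cd,*k(*a)),ray(cs,*b)]))
E
```

```text
clock: 1.2
ee_pos: [0.3666, -0.3319, 0.3027]
tcp_rot: [1.0, 0.0, 0.0, 0.0]
ft_force: [-0.0, -0.3, 0.2]
width: 0.999
finger_force: 0.0
clock: 1.62
ee_pos: [0.4063, -0.2424, 0.3567]
tcp_rot: [1.0, 0.002, 0.002, 0.001]
ft_force: [0.8, -0.4, 0.7]
width: 0.997
finger_force: 0.0
[-5.94623596e-01 -3.40457461e-01  1.77997602e+00 -7.36609440e-05
  1.70096758e+00  9.74594647e-01]
(array([ 0.55826635, -0.07401577,  0.24824366]), [np.float64(0.005443471700057696), np.float64(0.00544347170005758)])
(array([ 0.55479686, -0.0876321 ,  0.0575907 ]), [np.float64(0.0031830265699775814), np.float64(0.003183026569977523)])
```

View pics/w1.png

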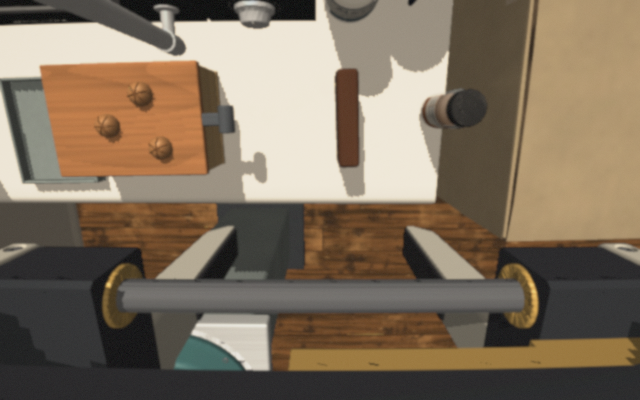

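Wrist view: tray at left (60,130) and lid corners at about (41,66), (197,61), (208,174) and (60,177). The shells are at (140,94), (107,126) and (160,147), the pull at (227,119), the scraper top at (347,117), and the lower end of the microwave handle at (175,43). I'll measure these now, then take a second wrist view to get heights.

```bash
cat > seg.py <<'E'
from h import *
def quad(mask):
    mask=cv2.morphologyEx(mask.astype(np.uint8),cv2.MORPH_OPEN,np.ones((3,3)))
    cs,_=cv2.findContours(mask,cv2.RETR_EXTERNAL,cv2.CHAIN_APPROX_NONE)
    k=cv2.convexHull(max(cs,key=cv2.contourArea))
    for e in np.linspace(.01,.1,40):
        q=cv2.approxPolyDP(k,e*cv2.arcLength(k,True),True)
        if len(q)<=4: break
    return q[:,0,:].astype(float),cv2.contourArea(k)
def und(c,p): # pixel -> ideal
    return p
E
python3 - <<'E'
from seg import *
im=cv2.imread("pics/w1.png")[:,:,::-1]
for n,(u,v) in dict(lid=(80,90),lid2=(190,160),shell=(140,94),box=(212,120),scr=(347,90),scr2=(347,150),scrside=(338,117),pull=(227,119),neck=(210,119),tray=(30,120),top=(280,100),shadow=(230,165),floor=(150,220)).items(): print(n,im[v-1:v+2,u-1:u+2].reshape(-1,3).mean(0).round(),cv2.cvtColor(im[v:v+1,u:u+1].copy(),cv2.COLOR_RGB2HSV)[0,0])
im=cv2.imread("pics/side0.png")[:,:,::-1]
for n,(u,v) in dict(lid=(305,195),box=(305,236),scr=(300,274),scrside=(300,280)).items(): print(n,im[v,u],cv2.cvtColor(im[v:v+1,u:u+1].copy(),cv2.COLOR_RGB2HSV)[0,0])
E
python3 drive.py '[[0,-0.04,0,0],[0,-0.04,0,0],[0,-0.04,0,0],[0,-0.04,0,0],[0,0,0,0],[0,0,0,0]]'
python3 - <<'E'
from seg import *
im,c=cam("wrist");save("w2",im);print(c[2],env.read_state()["joint_vel"].round(3))
im,c=cam("scene");save("s2",im)
E
```

```text
lid [184. 121.  72.] [ 13 155 183]
lid2 [193. 126.  76.] [ 13 152 194]
shell [139.  96.  60.] [ 14 145 144]
box [94. 95. 93.] [30  5 94]
scr [92. 59. 40.] [ 11 147  90]
scr2 [94. 59. 41.] [ 10 144  94]
scrside [80. 55. 41.] [ 11 136  79]
pull [81. 82. 80.] [40  9 82]
neck [95. 95. 93.] [30  3 94]
tray [141. 144. 132.] [ 38  19 144]
top [239. 231. 216.] [ 20  23 239]
shadow [157. 147. 131.] [ 18  43 155]
floor [118.  81.  47.] [ 14 150 119]
lid [187 135  92] [ 14 130 187]
box [119  96  70] [ 16 105 119]
scr [114  80  60] [ 11 121 114]
scrside [80 63 49] [14 99 80]
clock: 2.27
ee_pos: [0.4052, -0.0826, 0.352]
tcp_rot: [1.0, 0.002, -0.0, -0.0]
ft_force: [0.3, -0.1, -0.3]
width: 0.997
finger_force: 0.0
[ 0.47540701 -0.08169457  0.43386059] [-0.04   0.011 -0.009  0.     0.001 -0.004]
```

View pics/w2.png

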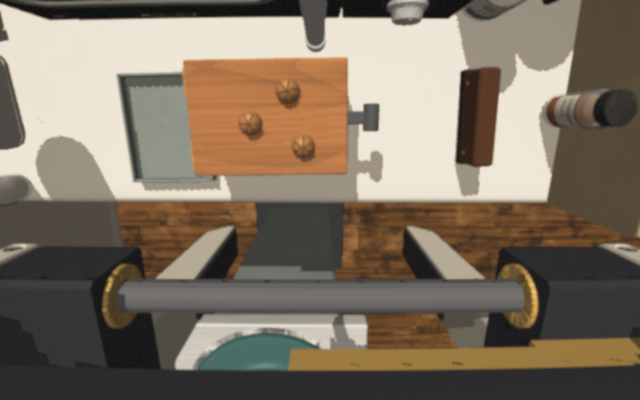

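Second wrist view: lid corners at about (184,61), (347,57), (348,173) and (194,174). The shells are at (287,91), (250,123) and (303,146), the pull bar at (371,117), the scraper top at (478,117) and the handle's lower end at (315,42).

```bash
cat >> seg.py <<'E'
def hsv(im): return cv2.cvtColor(np.ascontiguousarray(im),cv2.COLOR_RGB2HSV).astype(int)
def roi(m,u0,u1,v0,v1):
    r=np.zeros(m.shape,bool);r[v0:v1,u0:u1]=1;return m&r
def load(n): return cv2.imread("pics/"+n+".png")[:,:,::-1].copy()
E
python3 - <<'E'
from seg import *
s=env.read_state();m=env.camera_model("wrist");M=np.array(m["mount"])
T=np.eye(4);T[:3,:3]=R.from_quat(s["tcp_rot"]).as_matrix();T[:3,3]=s["ee_pos"];W=T@M
cw=(m,W[:3,:3],W[:3,3]);ms=env.camera_model("side");cs=(ms,R.from_quat(ms["attitude"]).as_matrix(),ms["eye"])
ms=env.camera_model("scene");cc=(ms,R.from_quat(ms["attitude"]).as_matrix(),ms["eye"])
im=load("w2");h=hsv(im)
lid=roi((abs(h[...,0]-13)<6)&(h[...,1]>100)&(h[...,2]>95),150,365,40,188)
q,a=quad(lid);print("lid px",q.tolist(),a);P=np.array([onz(cw,*p,.08) for p in q]);print(P.round(4)[:,:2].tolist(),P.mean(0).round(4),[np.linalg.norm(P[i]-P[i-1]).round(3) for i in range(len(P))])
im2=load("side0");h2=hsv(im2)
lid2=roi((abs(h2[...,0]-13)<6)&(h2[...,1]>90)&(h2[...,2]>140),285,336,180,232)
q2,a2=quad(lid2);print("lid side px",q2.tolist())
for p in q2: # match with nearest wrist corner
    X=onz(cs,*p,.08);i=np.argmin(np.linalg.norm(P-X,axis=1));print("tri lid",[x if not isinstance(x,np.ndarray) else x.round(4) for x in tri([ray(cw,*q[i]),ray(cs,*p)])])
sc=roi((h[...,2]<125)&(h[...,1]>90)&(abs(h[...,0]-11)<7),440,515,55,175)
top=sc&(h[...,2]>0)
ys,xs=np.nonzero(sc);print("scr ext",xs.min(),xs.max(),ys.min(),ys.max())
q,a=quad(sc);print("scr px",q.tolist(),[onz(cw,*p,.06).round(4)[:2].tolist() for p in q])
print("row vals",im[117,450:510:2,0].tolist())
pl=roi((h[...,2]<110)&(h[...,1]<40),362,384,95,140);q,a=quad(pl);print("pull px",q.tolist(),[onz(cw,*p,.08).round(4)[:2].tolist() for p in q],onz(cw,371,117,.084))
for p in [(287,91),(250,123),(303,146)]: print("shell",onz(cw,*p,.088).round(4))
k=lambda u,v:(230+u/3.1,150+v/3.1)
print("handle bottom",tri([ray(cw,315,42),ray(cs,*k(322,235))]),tri([ray(cw,315,42),ray(cc,350,180)]))
print("handle bottom front at z",[onz(cw,315,48,z).round(3) for z in(.05,.1,.15)])
print("pull tri",tri([ray(cw,371,117),ray(cs,*k(238,250))]))
print("scr tri", tri([ray(cw,478,117),ray(cs,*k(217,381))]))
E
```

```text
lid px [[346.0, 58.0], [346.0, 172.0], [195.0, 173.0], [184.0, 61.0]] 18381.5
[[0.531, -0.111], [0.4107, -0.1135], [0.4095, 0.0578], [0.5285, 0.0584]] [ 0.4699 -0.0271  0.08  ] [np.float64(0.169), np.float64(0.12), np.float64(0.171), np.float64(0.119)]
lid side px [[298.0, 185.0], [329.0, 188.0], [326.0, 228.0], [291.0, 224.0]]
tri lid [array([0.4065, 0.0625, 0.0685]), [np.float64(0.0007970066908481998), np.float64(0.0007970066908481592)]]
tri lid [array([0.5238, 0.0514, 0.0909]), [np.float64(0.0038036979674818247), np.float64(0.0038036979674817687)]]
tri lid [array([ 0.5327, -0.1108,  0.0766]), [np.float64(0.0012208345128077748), np.float64(0.0012208345128077568)]]
tri lid [array([ 0.4127, -0.1135,  0.0797]), [np.float64(0.001958245941033109), np.float64(0.0019582459410331554)]]
scr ext 458 499 68 165
scr px [[498.0, 68.0], [490.0, 163.0], [461.0, 161.0], [464.0, 75.0]] [[0.5253, -0.2825], [0.4185, -0.2873], [0.4207, -0.2519], [0.5174, -0.2448]]
row vals [239, 238, 239, 227, 110, 31, 42, 47, 49, 47, 50, 45, 50, 68, 84, 89, 91, 90, 91, 91, 90, 91, 91, 156, 235, 239, 238, 238, 238, 23
[... 224 characters left out ...]
hell [ 0.465  -0.0095  0.088 ]
shell [ 0.4407 -0.0657  0.088 ]
handle bottom (array([ 0.5549521 , -0.07764817,  0.04419308]), [np.float64(0.001537551759830652), np.float64(0.0015375517598306134)]) (array([ 0.54620953, -0.08037176,  0.06918992]), [np.float64(0.0028556856325057324), np.float64(0.002855685632505815)])
handle bottom front at z [array([ 0.546, -0.078,  0.05 ]), array([ 0.537, -0.079,  0.1  ]), array([ 0.528, -0.08 ,  0.15 ])]
pull tri (array([ 0.47229734, -0.13778015,  0.0886847 ]), [np.float64(0.0009457291772423446), np.float64(0.0009457291772424929)])
scr tri (array([ 0.47227786, -0.27320284,  0.04528836]), [np.float64(0.0006435222990780697), np.float64(0.0006435222990780261)])
```

Run:
```python
from seg import *
a=load("s2")[110:230,290:410];b=load("side0")[170:270,280:380]
a=cv2.resize(a,(400,400),interpolation=cv2.INTER_CUBIC);b=cv2.resize(b,(400,400),interpolation=cv2.INTER_CUBIC);save("hc",np.hstack([a,b]))
```

```text
(no output)
```

View pics/hc.png

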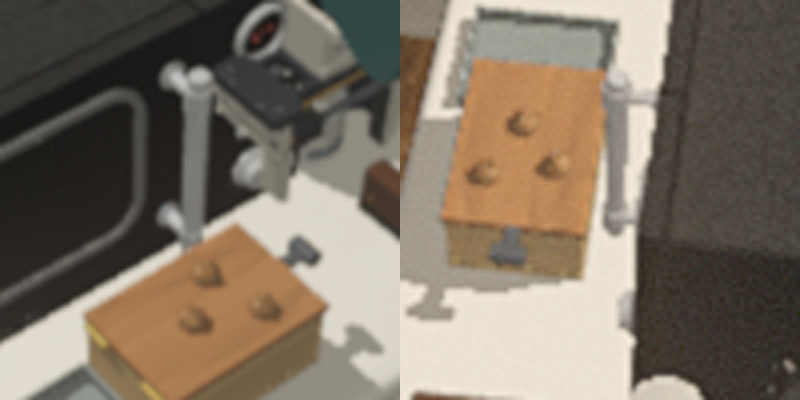

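The left crop (scene) shows the microwave handle with its top at (200,72) and its bottom at (192,245), hidden from there by the lid. The right crop (side) shows its top at (215,75) and its bottom at (218,230). I'll triangulate it, because the gripper body could hit it while the lid opens.

Run:
```python
from seg import *
def fc(n):
    m=env.camera_model(n);return (m,R.from_quat(m["attitude"]).as_matrix(),m["eye"])
cc,cs=fc("scene"),fc("side")
A=lambda u,v:ray(cc,290+u/3.3333,110+v/3.3333);B=lambda u,v:ray(cs,280+(u)/4,170+v/4)
print("top",tri([A(200,78),B(216,82)]));print("bot",tri([A(192,240),B(218,225)]))
print("knob",tri([A(245,168),B(227,308)]))
print("pull check",tri([A(300,248),B(108,240)]))
s=env.read_state();print(s["ee_pos"],s["tcp_rot"])
# clearance: upright gripper, grip depth g (TCP above pull)
def clear(phi,g,hx,hy,ht,hr=.008):
    best=9
    for t in np.radians(np.arange(0,61,1)):
        y=.058-.198*np.cos(t)+.005*np.sin(t);z=.07+.198*np.sin(t)+.005*np.cos(t)
        if z+g>ht: continue
        d=np.array([hx-.471,hy-y]);c,s_=np.cos(phi),np.sin(phi)
        u=np.array([c*d[0]-s_*d[1],s_*d[0]+c*d[1]])
        q=np.maximum(abs(u)-[.094,.0375],0);dd=np.hypot(*q) if q.any() else max(abs(u)-[.094,.0375])
        best=min(best,dd-hr)
    return round(best,4)
for ht in(.25,.26,.27):
    for g in(.065,.075): print(ht,g,[clear(p,g,.556,-.078,ht) for p in(0,.1,.2,.3,.4)])
```

```text
top (array([ 0.5540302 , -0.08071938,  0.25002826]), [np.float64(0.0008940900632156471), np.float64(0.0008940900632156396)])
bot (array([ 0.55757014, -0.08247688,  0.04866861]), [np.float64(0.0018521081983719657), np.float64(0.0018521081983719572)])
knob (array([ 0.58146372, -0.16969429,  0.0656411 ]), [np.float64(0.003268109938467726), np.float64(0.00326810993846802)])
pull check (array([ 0.47067489, -0.13239427,  0.08205085]), [np.float64(0.002374570046531859), np.float64(0.002374570046531926)])
[ 0.40526709 -0.08439706  0.35200175] [ 9.99999842e-01  1.47862551e-04 -5.41868842e-04  1.73299452e-05]
0.25 0.065 [np.float64(-0.017), np.float64(-0.0118), np.float64(-0.0038), np.float64(0.0038), np.float64(0.011)]
0.25 0.075 [np.float64(-0.0125), np.float64(-0.0042), np.float64(0.0037), np.float64(0.0111), np.float64(0.018)]
0.26 0.065 [np.float64(-0.017), np.float64(-0.018), np.float64(-0.0099), np.float64(-0.0021), np.float64(0.0052)]
0.26 0.075 [np.float64(-0.017), np.float64(-0.0118), np.float64(-0.0038), np.float64(0.0038), np.float64(0.011)]
0.27 0.065 [np.float64(-0.017), np.float64(-0.0191), np.float64(-0.0187), np.float64(-0.0107), np.float64(-0.003)]
0.27 0.075 [np.float64(-0.017), np.float64(-0.018), np.float64(-0.0099), np.float64(-0.0021), np.float64(0.0052)]
```

The handle is a bar at about (0.556, -0.08), with its top near z 0.255. If I pinch the pull low on the fingertips with the gripper yawed about 0.3 rad, the body clears it. First comes the scraper, with a measuring view from directly above it.

```bash
python3 drive.py '[[0,0.038,0,0],[0,0.038,0,0],[0,0.038,0,0],[0,0.038,0,0],[0,0.038,0,0],[0,0,0,0],[0,0,0,0],[0,0,0,0]]'
cat > ms.py <<'E'
from seg import *
im,c=cam("wrist");save("w3",im);h=hsv(im)
for lo in (30,72):
    sc=roi((h[...,2]<125)&(h[...,2]>lo)&(h[...,1]>90)&(abs(h[...,0]-11)<7),270,400,50,185)
    n,l,st,ce=cv2.connectedComponentsWithStats(sc.astype(np.uint8));i=1+np.argmax(st[1:,4])
    pts=np.argwhere(l==i)[:,::-1].astype(np.float32)
    (cx,cy),wh,an=cv2.minAreaRect(pts);print(lo,st[i],(cx,cy),wh,an)
    bx=cv2.boxPoints(((cx,cy),wh,an));P=np.array([onz(c,*p,.06) for p in bx]);print(P[:,:2].round(4).tolist(),P.mean(0).round(4))
print(env.read_state()["ee_pos"],env.read_state()["tcp_rot"])
ms=env.camera_model("side");cs=(ms,R.from_quat(ms["attitude"]).as_matrix(),ms["eye"])
k=lambda u,v:ray(cs,230+u/3.1,150+v/3.1)
# scraper top corners from the side crop vs wrist rectangle corners: heights
for a in [(167,367),(270,376)]:
    X=onz(cs,230+a[0]/3.1,150+a[1]/3.1,.06);i=np.argmin(np.linalg.norm(P-X,axis=1))
    print("corner",tri([ray(c,*bx[i]),k(*a)]))
E
python3 ms.py
```

```text
clock: 3.03
ee_pos: [0.4048, -0.2747, 0.3521]
tcp_rot: [1.0, -0.001, -0.001, -0.0]
ft_force: [0.2, 0.2, -0.0]
width: 1.001
finger_force: 0.0
30 [ 309   65   24  100 1925] (320.8254699707031, 114.48584747314453) (98.77625274658203, 20.19830894470215) 87.51044464111328
[[0.5258, -0.2617], [0.5267, -0.284], [0.4169, -0.2897], [0.4159, -0.2658]] [ 0.4713 -0.2753  0.06  ]
72 [ 309   65   24  100 1925] (320.8254699707031, 114.48584747314453) (98.77625274658203, 20.19830894470215) 87.51044464111328
[[0.5258, -0.2617], [0.5267, -0.284], [0.4169, -0.2897], [0.4159, -0.2658]] [ 0.4713 -0.2753  0.06  ]
[ 0.40506041 -0.27397799  0.35241588] [ 9.99999910e-01 -2.40158971e-04 -2.40467380e-04 -2.55193078e-04]
corner (array([ 0.41604977, -0.26538592,  0.0467736 ]), [np.float64(0.002236988902158855), np.float64(0.002236988902158675)])
corner (array([ 0.52716764, -0.26136855,  0.04937096]), [np.float64(6.612991700310423e-05), np.float64(6.612991700312104e-05)])
```

Run:
```python
from seg import *
m=env.camera_model("wrist");M=np.array(m["mount"])
def cw(p):
    T=np.diag([1.,-1,-1,1]);T[:3,3]=p;W=T@M;return (m,W[:3,:3],W[:3,3])
c2=cw([.4052,-.0844,.352]);c3=cw([.4051,-.274,.3524])
a,b=load("w2"),load("w3")
def edge(im,row,u0,u1): # sub-pixel bright/dark crossing nearest to u1 going left
    g=im[row-2:row+3,:,0].astype(float).mean(0)
    for u in range(u1,u0,-1):
        if g[u]>165>=g[u-1]: return u-1+(165-g[u-1])/(g[u]-g[u-1])
for row in (90,117,145):
    e2,e3=edge(a,row,440,515),edge(b,row,300,355);print(row,e2,e3,tri([ray(c2,e2,row),ray(c3,e3,row)]))
```

```text
90 502.3333333333333 350.04651162790697 (array([ 0.50387008, -0.31068656,  0.02369824]), [np.float64(0.0007567419381708412), np.float64(0.0007567419381711561)])
117 496.13058419243987 339.2886597938144 (array([ 0.47143867, -0.29677623,  0.04284991]), [np.float64(0.000585603612438551), np.float64(0.0005856036124385129)])
145 493.49657534246575 339.2970297029703 (array([ 0.43810468, -0.2972238 ,  0.04436859]), [np.float64(0.00044950344323965274), np.float64(0.0004495034432395928)])
```

```bash
python3 drive.py '[[0.033,0.0005,0,0],[0.033,0.0005,0,0],[0,0,0,-0.045],[0,0,0.038,0],[0,0,0.038,0],[0,0,0.038,0],[0,0,0.038,0],[0,0,0.038,0],[0,0,0.03,0],[0,0,0.017,0],[0,0,0,0],[0,0,0,0]]' 1.0 30
python3 - <<'E'
from h import *
s=env.read_state();print(s["ee_pos"],R.from_quat(s["tcp_rot"]).as_matrix()[:,0])
E
```

```text
clock: 4.08
ee_pos: [0.4715, -0.2739, 0.1159]
tcp_rot: [1.0, 0.023, -0.0, -0.0]
ft_force: [0.0, 0.3, 1.6]
width: 1.001
finger_force: 0.0
[ 0.4714966  -0.27390931  0.11594206] [ 9.98908286e-01  4.67106885e-02 -5.88958534e-04]
```

```bash
python3 drive.py '[[0,0.001,0,0],[0,0,0,0],[0,0,0,0],[0,0,0,0],[0,0,0,0],[0,0,0,0],[0,0,0,0],[0,0,0,0]]' 0.0 35
python3 drive.py '[[0,0,-0.02,0],[0,0,-0.035,0],[0,0,-0.035,0],[0,0,-0.03,0],[0,0,0,0],[0,0,0,0]]'
```

```text
clock: 4.75
ee_pos: [0.4715, -0.2756, 0.1158]
tcp_rot: [1.0, 0.023, 0.0, -0.0]
ft_force: [-0.4, -0.9, -0.8]
width: 0.474
finger_force: 0.0
clock: 5.25
ee_pos: [0.4719, -0.2759, 0.2375]
tcp_rot: [1.0, 0.023, 0.001, 0.001]
ft_force: [0.4, -0.2, -0.6]
width: 0.049
finger_force: 0.0
```

The fingers close slowly, so I lifted before they had gripped anything. I'll reopen, move back and check that the scraper hasn't moved.

```bash
python3 drive.py '[[-0.033,0,-0.03,0],[-0.033,0,-0.03,0],[0,0,-0.03,0],[0,0,-0.025,0],[0,0,0,0],[0,0,0,0],[0,0,0,0],[0,0,0,0]]' 1.0 35
sed -i 's/"w3"/"w4"/' ms.py; python3 ms.py | head -3
```

```text
clock: 5.92
ee_pos: [0.4099, -0.2783, 0.3448]
tcp_rot: [1.0, 0.023, -0.001, -0.001]
ft_force: [-0.4, -0.7, -0.2]
width: 0.568
finger_force: 0.0
30 [ 311   69   21  100 1996] (321.0, 118.5) (99.0, 20.0) 90.0
[[0.5254, -0.2623], [0.5264, -0.284], [0.418, -0.29], [0.4169, -0.2667]] [ 0.4717 -0.2757  0.06  ]
72 [ 311   69   21  100 1996] (321.0, 118.5) (99.0, 20.0) 90.0
```

View pics/w4.png

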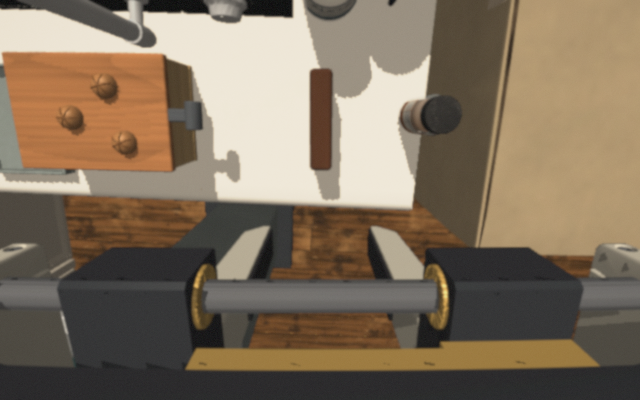

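The scraper still stands at (321,118), untouched. I'll repeat the grasp and wait for the grip to register this time.

```bash
python3 drive.py '[[0.031,0,0,0],[0.031,0,0,0],[0,0,0.038,0],[0,0,0.038,0],[0,0,0.038,0],[0,0,0.038,0],[0,0,0.038,0],[0,0,0.026,0],[0,0,0.013,0],[0,0,0,0],[0,0,0,0]]' 1.0 35
python3 drive.py '[[0,0,0,0],[0,0,0,0],[0,0,0,0],[0,0,0,0],[0,0,0,0],[0,0,0,0],[0,0,0,0],[0,0,0,0],[0,0,0,0],[0,0,0,0],[0,0,0,0],[0,0,0,0]]' 0.1 35
python3 drive.py '[[0,0,0,0],[0,0,0,0],[0,0,0,0],[0,0,0,0],[0,0,0,0]]'
```

```text
clock: 6.88
ee_pos: [0.472, -0.2756, 0.1182]
tcp_rot: [1.0, 0.023, -0.0, -0.0]
ft_force: [-1.0, -0.2, -0.8]
width: 0.999
finger_force: 0.0
clock: 7.88
ee_pos: [0.4718, -0.2756, 0.1178]
tcp_rot: [1.0, 0.023, -0.0, -0.0]
ft_force: [-0.3, -0.4, -0.9]
width: 0.274
finger_force: 35.0
clock: 8.3
ee_pos: [0.4718, -0.2756, 0.1178]
tcp_rot: [1.0, 0.023, -0.0, -0.0]
ft_force: [0.1, -0.4, -0.6]
width: 0.273
finger_force: 35.0
```

```bash
python3 drive.py '[[0,0,-0.03,0],[0,0,-0.04,0],[0,0,-0.04,0.035],[0,-0.03,0,0],[0,-0.04,0,0],[0,-0.04,0,0],[0,-0.04,0,0],[0,-0.03,0,0],[0,0,0,0],[0,0,0,0],[0,0,0,0]]'
python3 - <<'E'
from h import *
s=env.read_state();print(s["ee_pos"],R.from_quat(s["tcp_rot"]).as_matrix()[:,0],s["width"],s["finger_force"])
im,c=cam("side");save("side1",im);im,c=cam("scene");save("s3",im)
E
```

```text
clock: 9.22
ee_pos: [0.4699, -0.0959, 0.2278]
tcp_rot: [1.0, 0.006, 0.0, 0.0]
ft_force: [-0.2, -0.2, -1.5]
width: 0.279
finger_force: 35.0
[ 0.46993108 -0.09587202  0.2278336 ] [9.99936478e-01 1.12710503e-02 6.16695622e-05] 0.27891070185916317 34.995065331459045
```

```bash
python3 drive.py '[[0,0,0.012,0],[0,0,0.01,0],[0,0,0.005,0],[0,0,0.002,0],[0,0,0,0],[0,0,0,0]]'
```

```text
clock: 9.82
ee_pos: [0.4698, -0.0958, 0.1983]
tcp_rot: [1.0, 0.005, -0.0, -0.0]
ft_force: [0.1, -0.5, -0.9]
width: 0.278
finger_force: 35.0
```

```bash
python3 drive.py '[[0,0,0.001,0],[0,0,0,0],[0,0,0,0]]'
python3 drive.py '[[0,-0.008,0,0],[0,-0.01,0,0],[0,-0.01,0,0],[0,-0.01,0,0],[0,-0.01,0,0],[0,-0.01,0,0],[0,-0.01,0,0],[0,0,0,0],[0,0,0,0]]'
python3 - <<'E'
from h import *
a,c=cam("side");b,_=cam("scene")
a=cv2.resize(a[150:270,250:370],(400,400),interpolation=cv2.INTER_CUBIC);b=cv2.resize(b[150:290,270:410],(400,400),interpolation=cv2.INTER_CUBIC);save("sw1",np.hstack([b,a]))
E
```

```text
clock: 10.07
ee_pos: [0.4699, -0.0957, 0.1977]
tcp_rot: [1.0, 0.005, 0.0, 0.0]
ft_force: [0.3, 0.2, -0.5]
width: 0.274
finger_force: 35.0
clock: 10.82
ee_pos: [0.4692, -0.027, 0.1978]
tcp_rot: [1.0, 0.006, -0.0, 0.0]
ft_force: [-0.5, -0.0, -1.5]
width: 0.28
finger_force: 35.0
```

View pics/sw1.png

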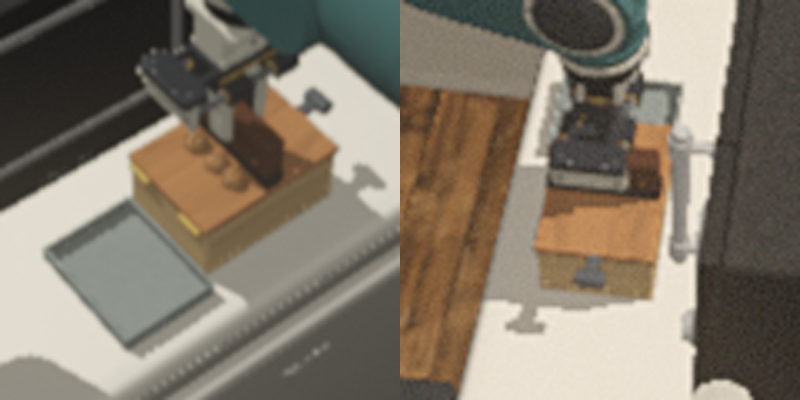

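The shells lie in a row ahead of the lip at (195,140), (215,160) and (233,178) in the left crop, and the fingers are clear of them. I'll carry on over the edge.

```bash
python3 drive.py '[[0,-0.008,0,0],[0,-0.01,0,0],[0,-0.01,0,0],[0,-0.01,0,0],[0,-0.01,0,0],[0,-0.008,0,0],[0,-0.008,0,0],[0,-0.008,0,0],[0,-0.01,0,0],[0,-0.01,0,0],[0,-0.004,0,0],[0,0,0,0]]'
python3 drive.py '[[0,0,-0.01,0],[0,0,-0.03,0],[0,0,-0.03,0],[0,0.04,0,0],[0,0.04,0,0],[0,0.04,0,0],[0,0.04,0,0],[0,0.04,0,0],[0,0.04,0,0],[0,0.04,0,0],[0,0,0,0],[0,0,0,0]]'
python3 - <<'E'
from h import *
a,c=cam("side");b,_=cam("scene")
a=cv2.resize(a[150:270,250:370],(400,400),interpolation=cv2.INTER_CUBIC);b=cv2.resize(b[150:290,270:410],(400,400),interpolation=cv2.INTER_CUBIC);save("sw2",np.hstack([b,a]))
s=env.read_state();print(s["ee_pos"],R.from_quat(s["tcp_rot"]).as_matrix()[:,0])
E
```

```text
clock: 11.92
ee_pos: [0.4681, 0.0693, 0.1978]
tcp_rot: [1.0, 0.006, -0.0, -0.0]
ft_force: [-0.2, 0.4, -1.4]
width: 0.278
finger_force: 35.0
clock: 12.92
ee_pos: [0.4706, -0.2138, 0.2682]
tcp_rot: [1.0, 0.003, -0.0, -0.0]
ft_force: [-0.2, 1.0, -1.3]
width: 0.277
finger_force: 35.0
[ 0.47098015 -0.21158998  0.26819041] [9.99949316e-01 1.00678173e-02 7.21851528e-05]
```

View pics/sw2.png

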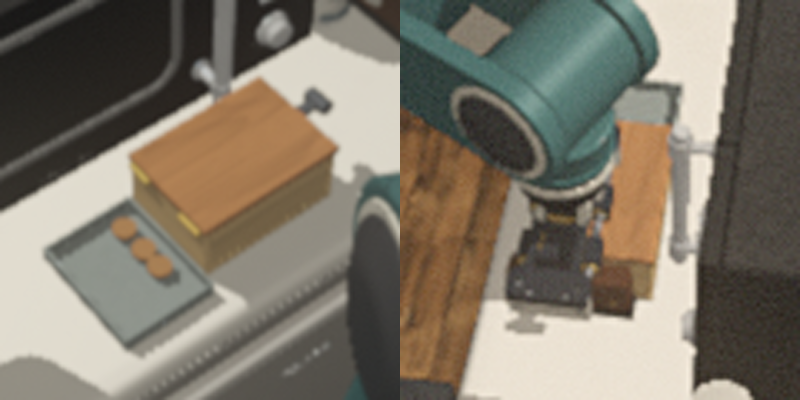

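All three shells lie in the tray, at (125,228), (145,248) and (158,267) in the left crop, and the lid is clear. I'll set the scraper back down where it stood.

```bash
python3 drive.py '[[0,0.033,0,0],[0,0.032,0,0],[0,0,0.035,0],[0,0,0.035,0],[0,0,0.035,0],[0,0,0.02,0],[0,0,0.012,0],[0,0,0.006,0],[0,0,0.004,0],[0,0,0,0],[0,0,0,0],[0,0,0,0]]'
python3 -c "
from h import *
s=env.read_state();print(s['ee_pos'],s['ft_force'])"
```

```text
clock: 14.02
ee_pos: [0.4723, -0.2768, 0.1221]
tcp_rot: [1.0, 0.005, 0.001, 0.0]
ft_force: [1.1, 0.4, -0.6]
width: 0.279
finger_force: 35.0
[ 0.47231201 -0.2767651   0.12214622] [ 1.12071063  0.38851289 -0.6273762 ]
```

```bash
python3 drive.py '[[0,0,0.003,0],[0,0,0.0015,0],[0,0,0,0],[0,0,0,0]]'
python3 drive.py '[[0,0,0,0],[0,0,0,0],[0,0,0,0],[0,0,0,0],[0,0,0,0],[0,0,0,0],[0,0,0,0],[0,0,0,0]]' 1.0 35
```

```text
clock: 14.35
ee_pos: [0.4722, -0.2769, 0.1177]
tcp_rot: [1.0, 0.005, 0.001, 0.0]
ft_force: [-3.2, 1.6, 10.2]
width: 0.277
finger_force: 35.0
clock: 15.02
ee_pos: [0.4718, -0.2766, 0.1163]
tcp_rot: [1.0, 0.005, -0.0, -0.0]
ft_force: [-0.5, 0.6, 0.2]
width: 0.801
finger_force: 0.0
```

```bash
python3 drive.py '[[0,0,-0.03,0],[0,0,-0.04,0],[0,0,-0.04,0],[0,0,-0.04,0],[0,0,-0.04,0],[0,0,-0.04,0],[-0.033,-0.04,0,0],[-0.033,-0.04,0,0],[0,-0.04,0,0],[0,0,0,0],[0,0,0,0],[0,0,0,0]]' 1.0
python3 - <<'E'
from seg import *
im,c=cam("wrist");save("w5",im);h=hsv(im);s=env.read_state();print(s["ee_pos"],s["joint_vel"].round(3),c[2])
m=(h[...,2]<115)&(h[...,1]<45)
p=proj(c,[.471,-.139,.084]);print("pred px",p);u,v=p.round().astype(int)
r=roi(m,u-14,u+15,v-20,v+21);cs,_=cv2.findContours(r.astype(np.uint8),0,2);k=max(cs,key=cv2.contourArea)
col=r.sum(0);print("col heights",{int(i):int(col[i]) for i in np.nonzero(col)[0]})
row=r.sum(1);print("rows",{int(i):int(row[i]) for i in np.nonzero(row)[0]})
lid=roi((abs(h[...,0]-13)<6)&(h[...,1]>100)&(h[...,2]>95),60,u+5,30,200)
q,a=quad(lid);print(q.tolist(),[onz(c,*x,.08).round(4)[:2].tolist() for x in q])
sc=roi((h[...,2]<125)&(h[...,1]>90)&(abs(h[...,0]-11)<7),380,480,50,185);q,a=quad(sc);print("scr",a,[onz(c,*x,.06).round(3)[:2].tolist() for x in q])
E
```

```text
clock: 16.02
ee_pos: [0.4178, -0.173, 0.3464]
tcp_rot: [1.0, 0.006, 0.0, 0.0]
ft_force: [0.2, -0.9, 0.5]
width: 1.001
finger_force: 0.0
[ 0.41787119 -0.17345467  0.34621296] [-0.01   0.014 -0.004  0.002  0.002  0.001] [ 0.48795914 -0.17156788  0.42836715]
pred px [288.84312709 129.31203243]
col heights {275: 13, 276: 12, 277: 13, 278: 13, 279: 13, 280: 18, 281: 26, 282: 27, 283: 27, 284: 27, 285: 26, 286: 26, 287: 26, 288: 26, 289: 27, 290: 27, 291: 27, 292: 26, 293: 26, 294: 26, 295: 25}
rows {116: 10, 117: 16, 118: 16, 119: 15, 120: 15, 121: 16, 122: 16, 123: 20, 124: 21, 125: 21, 126: 21, 127: 21, 128: 21, 129: 21, 130: 21, 131: 21, 132: 21, 133: 21, 134: 21, 135: 21, 136: 16, 137: 15, 138: 15, 139: 15, 140: 15, 141: 15, 142: 10}
[[261.0, 71.0], [265.0, 184.0], [116.0, 185.0], [99.0, 72.0]] [[0.5297, -0.1104], [0.4102, -0.1111], [0.4071, 0.059], [0.5283, 0.06]]
scr 2571.5 [[0.526, -0.284], [0.42, -0.286], [0.426, -0.256], [0.522, -0.255]]
```

```bash
python3 drive.py '[[0,0,0,-0.12],[0,0,0,-0.12],[0,0,0,-0.12],[0,0,0,-0.12],[0,0,0,-0.12],[0,0,0,-0.12],[0,0,0,-0.12],[0,0,0,-0.12],[0,0,0,-0.12],[0,0,0,-0.12],[0,0,0,-0.075],[0,0,0,0]]'
cat > go.py <<'E'
import sys
from h import *
s=env.read_state();M=R.from_quat(s["tcp_rot"]).as_matrix();t=np.array(eval(sys.argv[1]))
print("pose",s["ee_pos"].round(4),"x-heading",np.arctan2(M[1,0],M[0,0]).round(3),"tool delta",(M.T@(t-s["ee_pos"])).round(4),"q",s["joint_pos"].round(2),"F",s["ft_force"].round(1))
E
python3 go.py '[.471,-.139,.25]'
```

```text
clock: 17.07
ee_pos: [0.4179, -0.174, 0.3458]
tcp_rot: [0.8, 0.6, -0.0, -0.0]
ft_force: [0.3, 0.1, -0.5]
width: 0.997
finger_force: 0.0
pose [ 0.4179 -0.174   0.3458] x-heading 1.288 tool delta [0.0484 0.0414 0.0958] q [-0.45 -0.39  1.83 -0.    1.7  -0.17] F [ 0.3  0.1 -0.5]
```

```bash
python3 drive.py '[[0.024,0.021,0,0],[0.0235,0.021,0,0],[0,0,0.032,0],[0,0,0.032,0],[0,0,0.032,0],[0,0,0,0],[0,0,0,0],[0,0,0,0]]' 0.65 40
python3 go.py '[.471,-.140,.151]'
```

```text
clock: 17.73
ee_pos: [0.4718, -0.1397, 0.2522]
tcp_rot: [0.801, 0.599, 0.0, 0.001]
ft_force: [-0.7, 0.2, 1.1]
width: 0.651
finger_force: 0.0
pose [ 0.4718 -0.1397  0.2522] x-heading 1.284 tool delta [-0.0005 -0.0008  0.1012] q [-0.34 -0.28  1.89 -0.    1.52 -0.05] F [-0.7  0.2  1.1]
```

```bash
python3 drive.py '[[0,0,0.03,0],[0,0,0.03,0],[0,0,0.02,0],[0,0,0.012,0],[0,0,0.006,0],[0,0,0.003,0],[0,0,0,0],[0,0,0,0]]'
python3 go.py '[.471,-.140,.151]'
python3 drive.py '[[0,0,0,0],[0,0,0,0],[0,0,0,0],[0,0,0,0],[0,0,0,0],[0,0,0,0],[0,0,0,0],[0,0,0,0],[0,0,0,0],[0,0,0,0]]' 0.1 40
python3 go.py '[.471,-.140,.151]'
```

```text
clock: 18.4
ee_pos: [0.4719, -0.1394, 0.1508]
tcp_rot: [0.8, 0.599, 0.001, 0.001]
ft_force: [0.4, -0.5, 0.9]
width: 0.651
finger_force: 0.0
pose [ 0.4719 -0.1394  0.1508] x-heading 1.286 tool delta [-0.0009 -0.0007 -0.0002] q [-0.34 -0.21  2.01  0.    1.34 -0.05] F [ 0.4 -0.5  0.9]
clock: 19.23
ee_pos: [0.471, -0.139, 0.1494]
tcp_rot: [0.8, 0.6, -0.0, -0.0]
ft_force: [-4.1, 1.3, 5.0]
width: 0.334
finger_force: 40.0
pose [ 0.471  -0.139   0.1494] x-heading 1.286 tool delta [-0.0009  0.0002 -0.0016] q [-0.34 -0.21  2.01 -0.    1.34 -0.05] F [-4.1  1.3  5. ]
```

Run:
```python
import numpy as np
h=1.286
f=lambda t:(-.198*np.cos(t)+.005*np.sin(t),.198*np.sin(t)+.005*np.cos(t))
for d in range(0,60,5):
    a,b=f(np.radians(d)),f(np.radians(d+5));dy,dz=b[0]-a[0],b[1]-a[1];dx=-.013*dy
    print(d,d+5,"half row:",np.round([(dx*np.cos(h)+dy*np.sin(h))/2,(dx*np.sin(h)-dy*np.cos(h))/2,-dz/2],4))
```

```text
0 5 half row: [ 0.0006 -0.0002 -0.0086]
5 10 half row: [ 0.0013 -0.0004 -0.0085]
10 15 half row: [ 0.002  -0.0006 -0.0084]
15 20 half row: [ 0.0027 -0.0008 -0.0082]
20 25 half row: [ 0.0034 -0.001  -0.0079]
25 30 half row: [ 0.004  -0.0012 -0.0076]
30 35 half row: [ 0.0046 -0.0014 -0.0072]
35 40 half row: [ 0.0052 -0.0016 -0.0067]
40 45 half row: [ 0.0057 -0.0018 -0.0062]
45 50 half row: [ 0.0062 -0.0019 -0.0057]
50 55 half row: [ 0.0067 -0.002  -0.0051]
55 60 half row: [ 0.0071 -0.0022 -0.0045]
```

```bash
python3 drive.py '[[0.0006,-0.0002,-0.0086,0],[0.0006,-0.0002,-0.0086,0],[0.0013,-0.0004,-0.0085,0],[0.0013,-0.0004,-0.0085,0],[0.002,-0.0006,-0.0084,0],[0.002,-0.0006,-0.0084,0],[0,0,0,0],[0,0,0,0]]'
python3 go.py '[.471,-.132,.2010]'
```

```text
clock: 19.9
ee_pos: [0.471, -0.1304, 0.2011]
tcp_rot: [0.8, 0.6, -0.0, -0.0]
ft_force: [-5.2, 3.4, -3.1]
width: 0.333
finger_force: 40.0
pose [ 0.471  -0.1304  0.2011] x-heading 1.286 tool delta [-0.0015  0.0004  0.0001] q [-0.32 -0.25  1.96  0.    1.44 -0.04] F [-5.2  3.4 -3.1]
```

```bash
python3 drive.py '[[0.0027,-0.0008,-0.0082,0],[0.0027,-0.0008,-0.0082,0],[0.0034,-0.001,-0.0079,0],[0.0034,-0.001,-0.0079,0],[0,0,0,0]]'
python3 drive.py '[[0.004,-0.0012,-0.0076,0],[0.004,-0.0012,-0.0076,0],[0.0046,-0.0014,-0.0072,0],[0,0,0,0]]'
python3 drive.py '[[0.0046,-0.0014,-0.0072,0],[0.0052,-0.0016,-0.0067,0],[0.0052,-0.0016,-0.0067,0],[0,0,0,0]]'
```

```text
clock: 20.32
ee_pos: [0.4709, -0.1171, 0.2345]
tcp_rot: [0.8, 0.6, 0.0, -0.001]
ft_force: [-7.7, 4.5, -5.0]
width: 0.333
finger_force: 40.0
clock: 20.65
ee_pos: [0.4708, -0.1038, 0.2569]
tcp_rot: [0.8, 0.6, 0.0, -0.001]
ft_force: [-8.4, 2.9, -5.9]
width: 0.336
finger_force: 40.0
clock: 20.98
ee_pos: [0.4706, -0.0879, 0.2773]
tcp_rot: [0.8, 0.6, 0.0, -0.001]
ft_force: [-7.5, 4.6, -5.9]
width: 0.34
finger_force: 40.0
```

```bash
python3 drive.py '[[0.0057,-0.0018,-0.0062,0],[0.0057,-0.0018,-0.0062,0],[0.0062,-0.0019,-0.0057,0],[0.0062,-0.0019,-0.0057,0],[0.0067,-0.002,-0.0051,0],[0.0067,-0.002,-0.0051,0],[0.0071,-0.0022,-0.0045,0],[0.0071,-0.0022,-0.0045,0],[0,0,0,0],[0,0,0,0]]'
python3 go.py '[.471,-.037,.3185]'
python3 - <<'E'
from h import *
a,c=cam("side");b,_=cam("scene");save("fs",a);save("fc",b)
a=cv2.resize(a[110:310,230:430],(400,400),interpolation=cv2.INTER_CUBIC);b=cv2.resize(b[120:280,270:430],(400,400),interpolation=cv2.INTER_CUBIC);save("fin",np.hstack([b,a]))
E
```

```text
clock: 21.82
ee_pos: [0.4699, -0.0347, 0.3196]
tcp_rot: [0.8, 0.6, 0.0, -0.0]
ft_force: [-4.3, 1.1, -6.3]
width: 0.333
finger_force: 40.0
pose [ 0.4699 -0.0347  0.3196] x-heading 1.287 tool delta [-0.0019  0.0017  0.0011] q [-0.13 -0.34  1.83  0.    1.65  0.16] F [-4.3  1.1 -6.3]
```

View pics/fin.png

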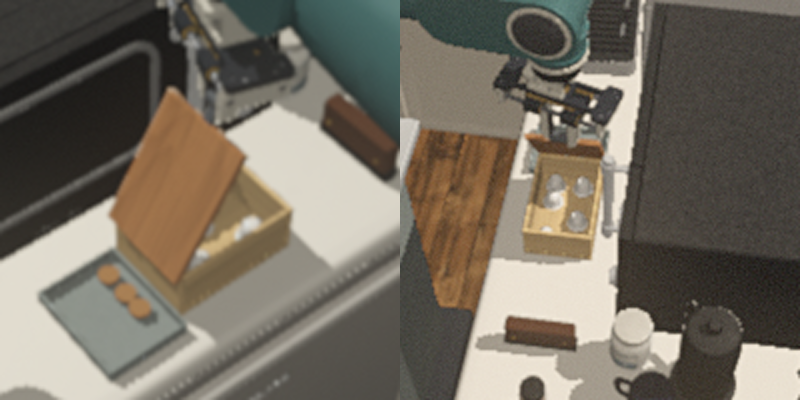

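The lid stands open with the pull held, the shells are in the tray and the scraper stands on the worktop. The lid's upper corners are at (172,90) and (245,155) in the left crop, which lets me check the angle.

```bash
python3 - <<'E'
from h import *
m=env.camera_model("scene");c=(m,R.from_quat(m["attitude"]).as_matrix(),m["eye"])
for (u,v),x in [((172,90),.532),((245,155),.410)]:
    e,d=ray(c,270+u/2.5,120+v/2.5);p=e+d*(x-e[0])/d[0]
    # top face corner sits 172 mm along, 10 mm above the hinge line
    print(p.round(3),np.degrees(np.arctan2(p[2]-.07,.058-p[1])-np.arctan2(.010,.172)).round(1))
s=env.read_state();y,z=s["ee_pos"][1],s["ee_pos"][2]-.0744
print("from gripper",np.degrees(np.arctan2(z-.07,.058-y)-np.arctan2(.005,.198)).round(1),s["joint_vel"].round(3))
E
python3 drive.py '[[0,0,0,0],[0,0,0,0],[0,0,0,0]]'
```

```text
[ 0.532 -0.027  0.213] 56.0
[ 0.41  -0.027  0.216] 56.4
from gripper 60.6 [-0.002  0.     0.     0.001 -0.001 -0.001]
clock: 22.17
ee_pos: [0.47, -0.035, 0.3194]
tcp_rot: [0.8, 0.6, 0.0, -0.0]
ft_force: [-4.1, 1.3, -6.4]
width: 0.336
finger_force: 40.0
```

Run:
```python
from seg import *
m=env.camera_model("scene");c=(m,R.from_quat(m["attitude"]).as_matrix(),m["eye"])
h=hsv(load("fc"));lid=roi((abs(h[...,0]-12)<6)&(h[...,1]>115)&(h[...,2]>100),312,370,150,236)
q,a=quad(lid);print(q.tolist(),a)
for t in (54,57,60,63):
    r=np.radians(t);out=[]
    for x in(.532,.409):
        for L in(.172,-.002):
            y=.0577-L*np.cos(r)+.01*np.sin(r);z=.07+L*np.sin(r)+.01*np.cos(r);out.append(proj(c,[x,y,z]).round(1).tolist())
    print(t,out)
```

```text
[[336.0, 157.0], [366.0, 182.0], [341.0, 232.0], [315.0, 206.0]] 2218.5
54 [[341.3, 154.2], [312.0, 204.6], [370.6, 181.1], [338.4, 232.4]]
57 [[339.0, 154.2], [311.9, 204.7], [368.5, 181.2], [338.4, 232.5]]
60 [[336.7, 154.3], [311.9, 204.8], [366.2, 181.5], [338.3, 232.7]]
63 [[334.4, 154.6], [311.8, 205.0], [363.8, 181.9], [338.3, 232.8]]
```

The lid's corner pixels match 60 degrees (predicted 336.7 and 366.2, measured 336 and 366), so I'm handing the job in.

```bash
python3 -c "
from station import env
print(env.job_done())"
```

```text
the job is handed in; nothing more can be done
None
```

The job is handed in at about 22 s of the 72 s: all three shells are in the grey tray, the scraper stands on the worktop, and the gripper is holding the lid by its pull at about 60 degrees.

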